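Park a build platform on the drain rack

ROBOT

A 6-joint arm with a two-finger parallel gripper is mounted at the origin on a cart in front of the work surface, level with it; the furniture and walls round the work are solid. World frame = base frame: x ahead of the robot, y to its left, z up, the work surface at z = 0. Lengths are in m, angles in rad, forces in N, time in s.
With the tool pointing down it reaches from about 0.35 to 0.975 m from the base axis. Payload 4.9 kg.
Tool frame: the origin (TCP) lies midway between the tips of the shut fingers; the grasp point (between the pads) lies 19 mm behind it; z points along the fingers, y is the line along which they close (so a half turn about z gives the same grasp; the last joint's range is limited). The gripper opens to 85 mm and grips with 20 to 120 N. Pads are 22 mm wide; open, the fingers measure 114 mm over their backs; the gripper's body (76 mm by 85 mm) begins 54 mm behind the grasp point. The pads swing forward as they close: fully open they stand 13 mm farther back than shut.
Start: joints at [-1.278, 0.053, 1.613, -0, 1.476, -0.119], TCP at [0.25, -0.573, 0.231] pointing down, gripper open.
Joint ranges: [-3.01, 3.01], [-1.01, 2.22], [0.06, 2.58], [-1.02, 4.17], [0.09, 2.62], [-3.14, 3.14]. Speed limits (rad/s): [2.57, 2.57, 3.14, 3.14, 3.14, 3.14].

INTERFACE

Orientations are given as a unit quaternion [w, x, y, z].
In Python, from plant import manip, order, grab_frame, camera_params gives the robot as it stands (manip), with the cameras as plain functions and the job (order).
- The arm moves only by the tool shift_gripper, called after "Call:" as name(argument=value, ...), one argument or row to a line, values as JSON. Schema: {"type":"object","properties":{"rows":{"type":"array","items":{"type":"array","items":{"type":"array","items":{"type":"number"},"minItems":7,"maxItems":7},"minItems":1,"maxItems":5},"minItems":1,"maxItems":1},"only":{"type":"string"},"quiet":{"type":"boolean"},"lines":{"type":"string"}},"required":["rows"],"additionalProperties":false}. rows is a list that holds a single list of rows (three levels of brackets), with 1 to 5 rows, each of 7 numbers: the opening from 0.0 (shut) to 1.0 (fully open), then dx, dy, dz in shares of the most that a row can go, 1 being 62.5 mm, then a rotation vector rx, ry, rz in parts of the range, where 1.0 means pi/2 rad; each row shifts and turns the commanded pose from where the row before left it, along the tool's axes as they then stand; what a row does not reach is not made up. A row lasts 1/8 s, in which the tool goes at most 0.0625 m and 0.188 rad, less where a joint would pass 70% of its speed; a pose out of reach is approached as far as the arm can. The fingers move at their own pace and stop on an object; the grip force is fixed at half the most. Time passes only in rows, so rows that do not move let the fingers close. The tool returns the time, the measured TCP pose, the force, the opening and the grip force at its end. only (a regular expression) keeps the lines of the reply that match it, lines (a string "A,B") keeps lines A to B, and quiet returns only ok. A shift or turn number past 1, either way, is cut back to 1. Input that does not fit is refused with a message, and nothing moves.
- manip.state(): the state, without advancing time (a new reading comes with each control period).
- grab_frame(name): name is "side" or "top" or "wrist"; returns the picture (480x640x3 uint8, red, green, blue); there is no depth.
- camera_params(name): a dict with "intrinsics" (3x3 intrinsics, pixels), "xyz" and "orientation" of the camera in the world. Camera axes: x right, y down, z forward; pixel columns grow to the right and rows downward; lengths in m; the calibration is good to about 2 mm. A picture is of the moment at which its call begins: read the wrist's pose just before it. camera_params takes no time and is no camera call; for the wrist camera it gives the pose at the moment of the call.
- order.job_done(): hands the job in; it is judged then, once.
The state is a dict: "time": time; "joint_pos": joint angles; "joint_vel": joint speeds; "joint_efforts": joint torques, N m; "tool_pos": TCP position; "tool_rot": TCP orientation; "contact_force": force on the tool from outside, world axes, zero at the start; "ft_torque": the same for the moment, N m; "gripper_width": opening from 0.0 (shut) to 1.0 (fully open); "grasp_force": force on a finger pad.
Only numpy, scipy, OpenCV 4.12 (cv2) and the standard library are available. Lean on these libraries where they do the work, as an engineer would, in place of code of your own. Each camera call takes 0.05 s, during which the arm holds its last target. There are 200 camera calls.

TASK

Park the washed build platform on the drain rack: first fold the rack's sprung yellow drip lip outwards and down until it snaps over, then slide the platform flat up the sloping runners so that its own front edge lifts the red catch and the catch drops behind it. Do not touch the red catch with the gripper, let go of the platform gently so that the catch holds it on the rack, and leave the two vials and the printed tube where they stand.

Things in the scene. Friction and masses are not known exactly. Their poses are not given: they have to be found in the camera images.
- platform: Loose build platform, about 0.3 kg: an aluminium plate 90 (x) x 96 (y) x 12 (z) mm with an upright black plastic handle wall in the middle, 16 mm thick along x, 44 mm long along y, its top 62 mm above the plate's underside. Origin: centre of the plate's underside; z points out of the handle side. It starts lying flat on the bench, handle up. The plate is the same after a half turn about z.
- rack: Fixed drain rack: a steel pan 236 (x) x 150 (y) x 14 (z) mm on the bench with four posts that carry a cradle sloping at 30 degrees. Origin: centre of the pan's underside; its -x side is the low open mouth, roughly to the robot's right, so the cradle rises to the left.
- cradle: Sloping part of the rack. Origin: middle of the mouth on the running surface, 50 mm above the bench. x runs up the slope (30 deg), y across, z normal to it. Two runners (top z = 0, y = +-26 to +-48 mm, x = 0 to 172 mm), open between. Side guides 104 mm apart, 12 mm high, flared entry x = 0 to 30 mm. Rubber buffers end the run at x = 165.5 mm.
- bay (a point): Point on the running surface, x = 115, y = 0, z = 0 mm of cradle, same axes: about where the platform's origin lies when parked (its x along the cradle's, either way round). Against the buffers the origin is 5.5 mm up the slope of it, resting back on the catch about 5 mm down the slope.
- catch: Red U-shaped gravity catch; origin on its hinge shaft under the upper end of the cradle (x = 150, z = -18 mm of it). Two arms run down outside the guides to noses turned in over the channel (y = +-38 to +-64, x = 40 to 65 mm of the cradle, 24 mm high), 76 mm free between. A plate pushed up the runners lifts their sloping lower faces with under 3 N.
- catch_tip (a point): Midway between the lowest points of the two noses (empty air there). In cradle at x = 61.5, z = 2.5 mm when the catch is down, about 10 mm higher while the noses ride on the plate. They drop by weight behind it and then block the way back with their upper face at x = 64.5 mm of the cradle.
- lip (a joint): Yellow drip lip, a leaf 68 mm wide, 55 long, 4 thick, hinged across the mouth. 0 = standing upright, closing the mouth; 2.09 rad = folded down, continuing the runners down the slope. An over-centre spring drives it to 0 below 0.785 and to 2.09 above; about 2 N at its edge overcomes it. Push it from its inner (up-slope) side, outwards.
- lip_edge (a point): Middle of the free edge of the yellow lip; in cradle at x = 22, z = 42 mm when the lip stands up, x = -57, z = -4 mm when folded down.
- black_vial: Bystander: white vial with a black cap, 25 mm across, 55 mm tall, loose on the bench; origin at the middle of its underside.
- white_vial: Bystander: white vial with a white cap, 25 mm across, 51 mm tall, loose on the thin blue sheet; origin at the middle of its underside.
- tube: Bystander: grey printed tube, 24 x 70 x 25 mm, lying loose on the bench; origin at the middle of its underside.

How it is judged:
By the outcome, as a careful person would: the job done as asked, in the order asked, and still so for the second after the job is handed in, with the robot touching nothing.
It also fails if it takes over 61 s, if anything falls off the work surface, if the arm or the gripper's body presses on something with over 40 N, if the wrist force passes 120 N, or if a joint passes its speed limit or range.

## Working session

There is one attempt and no reset: what is moved stays moved. The work goes in short steps, Python scripts to look and compute and a tool call to move; the robot and the scene stay as the last step left them, time stands still between calls to the robot, and variables do not carry over. Pictures are saved under pics/ and viewed, at most 10 in all, crops included, and the job is handed in when it is done.

```bash
ls; mkdir -p pics; python3 - <<'E'
from plant import manip, order, grab_frame, camera_params
import cv2
for n in ("top","side"):
    cv2.imwrite(f"pics/{n}0.png",grab_frame(n)[:,:,::-1]); print(n,camera_params(n))
print(manip.state())
E
```

```text
pics
plant.py
top {'intrinsics': array([[447.50078943,   0.        , 313.97655613],
       [  0.        , 447.50078943, 233.79822935],
       [  0.        ,   0.        ,   1.        ]]), 'xyz': array([ 0.49842664, -0.13681169,  0.98206086]), 'orientation': array([ 0.03046294, -0.70382725,  0.70844498, -0.04248435])}
side {'intrinsics': array([[481.08991889,   0.        , 321.48747704],
       [  0.        , 481.08991889, 231.99900447],
       [  0.        ,   0.        ,   1.        ]]), 'xyz': array([0.62557125, 0.59244911, 0.68318809]), 'orientation': array([-0.00385377,  0.01703911,  0.90700245, -0.42076285])}
{'time': 0.1, 'joint_pos': array([-1.27801303e+00,  5.33081131e-02,  1.61419079e+00,  1.14136028e-05,
        1.47599554e+00, -1.18955909e-01]), 'joint_vel': array([-5.17153656e-04,  1.46739287e-04, -2.99560777e-03,  1.22123221e-03,
       -1.76529920e-03,  2.05936496e-05]), 'joint_efforts': array([-3.07595274e-04, -3.94901991e+01, -3.71365070e+01, -7.62695345e-05,
        3.89679961e-03, -5.79224519e-06]), 'tool_pos': array([ 0.24998833, -0.57219788,  0.23015488]), 'tool_rot': array([-9.47796433e-04,  9.78883261e-01,  2.04417849e-01, -7.68823560e-05]), 'contact_force': array([ 0.02452505, -0.54583811, -0.15055727]), 'ft_torque': array([-0.00146622, -0.0391161 , -0.02635071]), 'grasp_force': 0.0, 'gripper_width': 1.000015159651896}
```

View pics/top0.png

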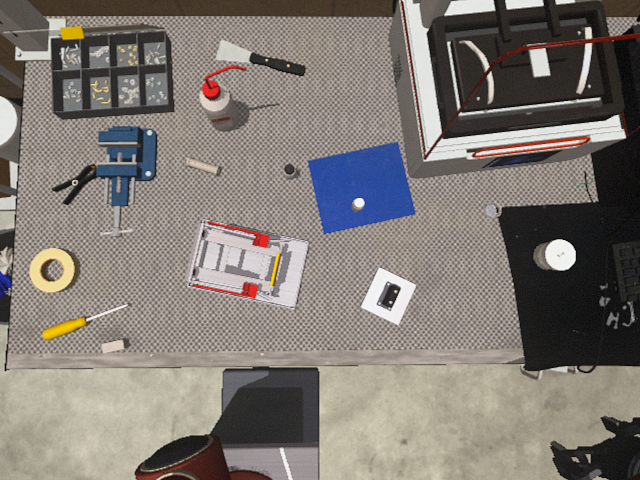

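View pics/side0.png

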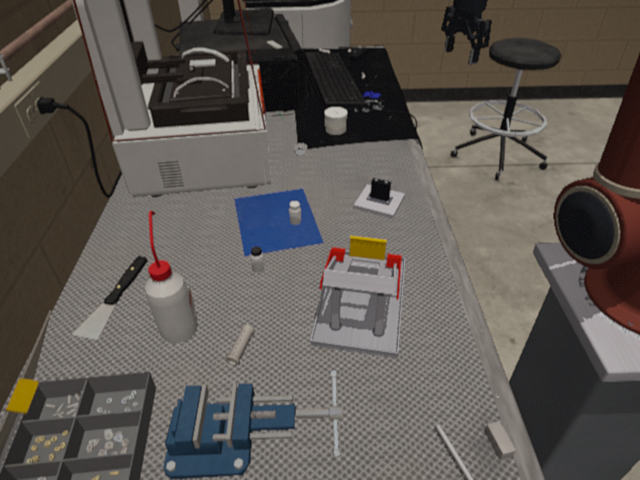

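Top: rack centred near (248,263), its mouth and yellow lip at (276,268). Platform is at (390,296) with a black handle, black vial at (290,171), white vial at (359,204), tube at (203,167). Side view: lip upright at (368,248), platform at (380,197).

```bash
cat > h.py <<'E'
import numpy as np, cv2
from scipy.spatial.transform import Rotation as R
from plant import manip, order, grab_frame, camera_params
def cam(n):
    p=camera_params(n); q=p["orientation"]; return p["intrinsics"],np.array(p["xyz"]),R.from_quat([q[1],q[2],q[3],q[0]]).as_matrix()
def ray(n,uv):
    K,t,M=cam(n); d=M@np.linalg.inv(K)@np.array([uv[0],uv[1],1.]); return t,d/np.linalg.norm(d)
def onz(n,uv,z):
    t,d=ray(n,uv); return t+d*(z-t[2])/d[2]
def tri(a,ua,b,ub):
    t1,d1=ray(a,ua);t2,d2=ray(b,ub); s=np.linalg.lstsq(np.c_[d1,-d2],t2-t1,rcond=None)[0]
    p,q=t1+s[0]*d1,t2+s[1]*d2; return (p+q)/2,np.linalg.norm(p-q)
def proj(n,X):
    K,t,M=cam(n); c=K@(M.T@(np.asarray(X)-t)); return c[:2]/c[2]
def tool():
    s=manip.state(); q=s["tool_rot"]; return np.array(s["tool_pos"]),R.from_quat([q[1],q[2],q[3],q[0]])
E
python3 - <<'E'
from h import *
T=cv2.imread("pics/top0.png");S=cv2.imread("pics/side0.png")
def rect(im,m,x0,y0,x1,y1,name):
    mm=np.zeros_like(m);mm[y0:y1,x0:x1]=m[y0:y1,x0:x1]
    c=max(cv2.findContours(mm,cv2.RETR_EXTERNAL,cv2.CHAIN_APPROX_NONE)[0],key=cv2.contourArea)
    r=cv2.minAreaRect(c);b=cv2.boxPoints(r);print(name,r,b.round(1).tolist());return b
hs=cv2.cvtColor(T,cv2.COLOR_BGR2HSV);h2=cv2.cvtColor(S,cv2.COLOR_BGR2HSV)
lipT=rect(T,cv2.inRange(hs,(20,120,90),(35,255,255)),255,235,300,300,"lipT")
lipS=rect(S,cv2.inRange(h2,(20,120,90),(35,255,255)),330,225,400,280,"lipS")
pl=rect(T,cv2.inRange(hs,(0,0,190),(180,40,255)),350,255,430,335,"plate")
w=np.array([onz("top",p,.012) for p in pl]);print("plate",w.round(4),w.mean(0))
hd=rect(T,cv2.inRange(hs,(0,0,0),(180,255,70)),370,270,410,320,"handle")
a=cv2.resize(T[210:320,180:320],None,fx=5.6,fy=5.4,interpolation=cv2.INTER_CUBIC)
cv2.imwrite("pics/crack.png",a)
cv2.imwrite("pics/cside.png",cv2.resize(S[230:355,305:415],None,fx=4.8,fy=4.8,interpolation=cv2.INTER_CUBIC))
E
```

```text
lipT ((275.0058898925781, 268.7235107421875), (4.230144500732422, 33.949623107910156), 12.528807640075684) [[269.29998779296875, 284.79998779296875], [276.6000061035156, 251.6999969482422], [280.79998779296875, 252.60000610351562], [273.3999938964844, 285.79998779296875]]
lipS ((366.9941711425781, 247.38394165039062), (36.37405014038086, 20.326675415039062), 6.581944465637207) [[347.79998779296875, 255.39999389648438], [350.1000061035156, 235.1999969482422], [386.20001220703125, 239.39999389648438], [383.8999938964844, 259.6000061035156]]
plate ((388.7616882324219, 296.03338623046875), (43.71526336669922, 44.516151428222656), 25.70995330810547) [[359.3999938964844, 306.6000061035156], [378.70001220703125, 266.5], [418.1000061035156, 285.5], [398.79998779296875, 325.6000061035156]]
plate [[ 0.4411 -0.2501  0.012 ]
 [ 0.5268 -0.2936  0.012 ]
 [ 0.4853 -0.3781  0.012 ]
 [ 0.4003 -0.3339  0.012 ]] [ 0.46337783 -0.31390312  0.012     ]
handle ((390.682861328125, 295.3536376953125), (11.035200119018555, 22.419612884521484), 24.77513885498047) [[381.0, 303.20001220703125], [390.3999938964844, 282.8999938964844], [400.3999938964844, 287.5], [391.0, 307.79998779296875]]
```

View pics/crack.png

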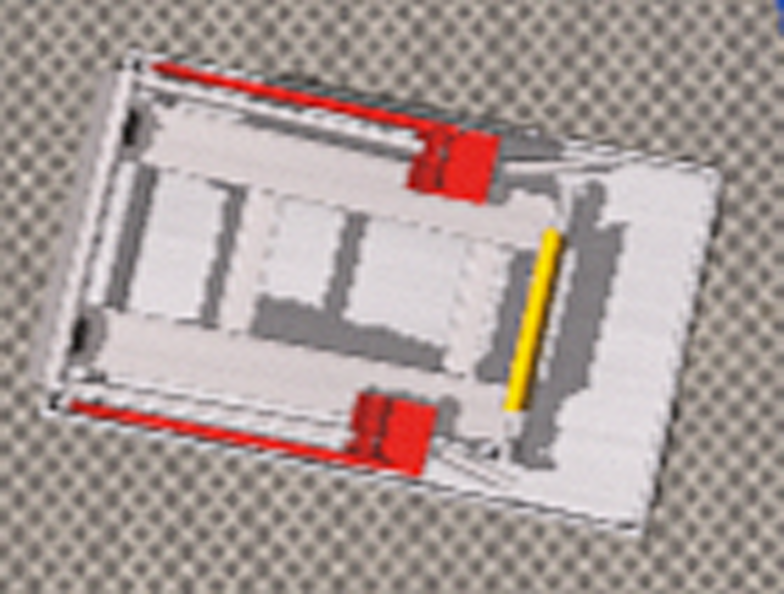

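View pics/cside.png

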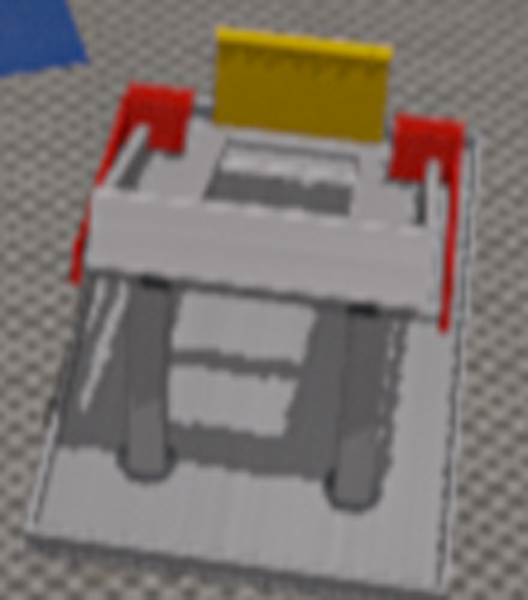

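Crop: lip's top edge runs (278.6,253.0)–(271.8,285.5) in the top view and (350.4,236.3)–(386.5,239.4) in the side view. The pan's mouth-side corners are at (308.2,241.9) and (294.3,309.1), and the catch is down.

```bash
python3 - <<'E'
from h import *
A,e1=tri("top",(278.6,253),"side",(350.4,236.3));B,e2=tri("top",(271.8,285.5),"side",(386.5,239.4));print("lip",A,B,e1,e2,np.linalg.norm(A-B),(A+B)/2)
for p in ((278.6,253),(271.8,285.5)): print("lip z.097",onz("top",p,.0974))
P=[onz("top",p,.014) for p in ((308.2,241.9),(294.3,309.1))];Q=[onz("side",p,.014) for p in ((310.8,341.5),(397.7,352.9))]
print("pan-",P,np.linalg.norm(P[0]-P[1]),"pan+",Q,np.linalg.norm(Q[0]-Q[1]))
m,n=(P[0]+P[1])/2,(Q[0]+Q[1])/2;print(m,n,n-m,np.linalg.norm(n-m),"yaw",np.degrees(np.arctan2(*(n-m)[[1,0]])))
for d in (P[0]-P[1],Q[0]-Q[1],A-B): print("yaw",np.degrees(np.arctan2(d[1],d[0]))+90)
# handle top
T=cv2.imread("pics/top0.png");S=cv2.imread("pics/side0.png")
for nm,im,(x0,y0,x1,y1) in (("top",T,(372,272,412,320)),("side",S,(362,170,400,205))):
    m=cv2.inRange(im[y0:y1,x0:x1],(0,0,0),(75,75,75));c=max(cv2.findContours(m,0,1)[0],key=cv2.contourArea)+np.array([x0,y0]);print(nm,cv2.approxPolyDP(c,1.5,True).reshape(-1,2).tolist())
pl=[[359.4,306.6],[378.7,266.5],[418.1,285.5],[398.8,325.6]]
w=np.array([onz("top",p,.012) for p in pl])
for i in range(4):
    d=w[(i+1)%4]-w[i];print("plate edge",np.linalg.norm(d),np.degrees(np.arctan2(d[1],d[0])))
for nm,uv in (("bv",(290,169)),("wv",(358,203)),): print(nm,onz("top",uv,.05))
print("tube",onz("top",(203,167),.02))
E
```

```text
lip [ 0.5526042  -0.08221846  0.09968402] [ 0.48819302 -0.06895957  0.10132404] 0.0009710999389777786 0.000814907970838979 0.06578212348122323 [ 0.52039861 -0.07558901  0.10050403]
lip z.097 [ 0.55226227 -0.08200566  0.0974    ]
lip z.097 [ 0.48854979 -0.06873283  0.0974    ]
pan- [array([ 0.58104341, -0.14099415,  0.014     ]), array([ 0.43716434, -0.11042782,  0.014     ])] 0.14709006112680928 pan+ [array([0.63142548, 0.08860065, 0.014     ]), array([0.48781135, 0.11738197, 0.014     ])] 0.1464697351504639
[ 0.50910388 -0.12571098  0.014     ] [0.55961842 0.10299131 0.014     ] [5.05145409e-02 2.28702292e-01 5.55111512e-17] 0.2342145542078546 yaw 77.54478953589587
yaw 78.00613920397745
yaw 78.66763090246499
yaw 78.3682715905936
top [[395, 285], [389, 286], [382, 301], [383, 304], [391, 307], [399, 290]]
side [[373, 178], [371, 181], [370, 197], [384, 201], [388, 200], [390, 182], [385, 183], [379, 179], [375, 181]]
plate edge 0.09601201945526075 -26.91606024268166
plate edge 0.09416322574915917 -116.20048834285524
plate edge 0.09575199084485583 152.53003753980454
plate edge 0.09324134982331066 63.96913711665885
bv [ 0.73359392 -0.10312421  0.05      ]
wv [ 0.65981423 -0.24654714  0.05      ]
tube [0.74623506 0.08802441 0.02      ]
```

Careful with the scale: shifts go in shares of 62.5 mm and turns go in shares of pi/2 rad. That gives: -0.048 m is -0.768, 0.0135 m is 0.216, 0.155 rad / 1.5708 = 0.0987.

Call:
shift_gripper(
  rows=[
    [[0,0,0,0,0,0,0.0987],[0,0,0,0,0,0,0.0987],[0,0,0,0,0,0,0.0987],[0,0,0,0,0,0,0.0987],[0,0.216,-0.768,0,0,0,0]],
  ],
)

```text
time: 0.72
tool_pos: [0.2723, -0.5294, 0.2304]
tool_rot: [-0.0, 0.994, -0.106, -0.0]
contact_force: [0.2, 0.2, -0.4]
gripper_width: 0.002
grasp_force: 0.0
```

Call:
shift_gripper(
  rows=[
    [[0,0.216,-0.768,0.048,0,0,0],[0,0.216,-0.768,0.048,0,0,0],[0,0.216,-0.768,0.048,0,0,0],[0,0.216,-0.768,0.048,0,0,0],[0,0.216,-0.768,0.048,0,0,0]],
  ],
)

```text
time: 1.35
tool_pos: [0.3892, -0.306, 0.2157]
tool_rot: [-0.0, 0.995, -0.104, -0.0]
contact_force: [-0.1, 0.4, -0.2]
gripper_width: 0.002
grasp_force: 0.0
```

Call:
shift_gripper(
  rows=[
    [[0,0.216,-0.768,0.048,0,0,0],[0,0.216,-0.768,0.048,0,0,0],[0,0.216,-0.768,0.048,0,0,0],[0,0.216,-0.768,0.048,0,0,0],[0,0.216,-0.768,0.048,0,0,0]],
  ],
)

```text
time: 1.98
tool_pos: [0.5049, -0.0852, 0.2009]
tool_rot: [-0.0, 0.995, -0.104, -0.0]
contact_force: [-0.3, 0.4, 0.2]
gripper_width: -0.001
grasp_force: 0.0
```

```bash
cat >> h.py <<'E'
EXH=np.array([np.cos(np.radians(78.1)),np.sin(np.radians(78.1)),0])
C0=np.array([.5208,-.0735,.05]); X=EXH*np.cos(np.pi/6)+[0,0,.5]; Y=np.array([-EXH[1],EXH[0],0]); Z=np.cross(X,Y)
LIP=np.array([.5204,-.0754,.0985])
def cr(p): return np.array([(p-C0)@a for a in (X,Y,Z)])
def todo(target,M=None):
    p,r=tool(); print("pos",p.round(4),"delta tool",r.inv().apply(np.asarray(target)-p).round(4))
    if M is not None: print("rotvec",(r.inv()*R.from_matrix(M)).as_rotvec().round(4))
def down(yawx):
    c,s=np.cos(np.radians(yawx)),np.sin(np.radians(yawx)); x=np.array([c,s,0]);z=np.array([0,0,-1.]);return np.c_[x,np.cross(z,x),z]
SL=np.c_[-Y,-X,-Z]
E
python3 -c "
from h import *
todo(LIP+.035*EXH+[0,0,-.0105],down(-11.9))"
```

```text
pos [ 0.5049 -0.0852  0.2009] delta tool [ 0.0132 -0.0478  0.1128]
rotvec [ 0.      0.0003 -0.0005]
```

To row units: -0.048 m is -0.768, 0.04 m is 0.64.

Call:
shift_gripper(
  rows=[
    [[0,0.208,-0.768,0,0,0,0],[0,0,0,0.64,0,0,0],[0,0,0,0.64,0,0,0],[0,0,0,0.32,0,0,0],[0,0,0,0.192,0,0,0]],
  ],
)

```text
time: 2.6
tool_pos: [0.5268, -0.0426, 0.0883]
tool_rot: [-0.0, 0.995, -0.104, -0.001]
contact_force: [0.4, 0.2, 0.2]
gripper_width: 0.002
grasp_force: 0.0
```

Call:
shift_gripper(
  rows=[
    [[0,0,0.144,0,0,0,0],[0,0,0.144,0,0,0,0],[0,0,0.128,0.048,0,0,0],[0,0,0.128,0.048,0,0,0],[0,0,0.128,0.048,0,0,0]],
  ],
)

```text
time: 3.22
tool_pos: [0.5187, -0.0844, 0.0804]
tool_rot: [0.0, 0.995, -0.104, 0.0]
contact_force: [0.5, 0.1, 0.3]
gripper_width: -0.001
grasp_force: 0.4
```

Call:
shift_gripper(
  rows=[
    [[0,0,0.128,0.048,0,0,0],[0,0,0.128,0.048,0,0,0],[0,0,0.128,0.048,0,0,0],[0,0,0.128,0.032,0,0,0],[0,0,0,0,0,0,0]],
  ],
)

```text
time: 3.85
tool_pos: [0.5117, -0.1155, 0.0691]
tool_rot: [-0.0, 0.995, -0.104, -0.0]
contact_force: [-0.4, -0.3, 0.3]
gripper_width: 0.001
grasp_force: 0.0
```

```bash
python3 -c "
from h import *
print(tool()[0]-LIP,cr(tool()[0]))
cv2.imwrite('pics/s1.png',grab_frame('side')[150:400,220:480,::-1].repeat(2,0).repeat(2,1))"
```

```text
[-0.00869595 -0.04008736 -0.02941761] [-0.0276638   0.0002425   0.03800615]
```

View pics/s1.png

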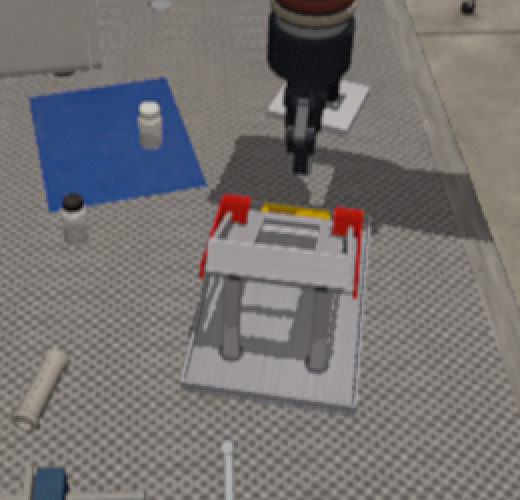

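Lip is folded: only a thin yellow strip shows at (295,210), the catch is still down, and the bystanders have not moved.

To row units: -0.06 m is -0.96, -0.05 m is -0.8, 0.13 rad / 1.5708 = 0.0828.

Call:
shift_gripper(
  rows=[
    [[0.6,0,0,-0.96,0,0,0],[0.6,0,0,-0.8,0,0,0],[0.6,0,0,0,0,0,0.0828],[0.6,0,0,0,0,0,0.0828],[0.6,0,0,0,0,0,0]],
  ],
)

```text
time: 4.53
tool_pos: [0.512, -0.1147, 0.1795]
tool_rot: [-0.0, 0.973, -0.231, 0.0]
contact_force: [0.2, 1.1, 0.6]
gripper_width: 0.605
grasp_force: 0.0
```

```bash
python3 -c "
from h import *
todo([.463,-.3135,.17],down(-26.9))"
```

```text
pos [ 0.512  -0.1147  0.1795] delta tool [0.0456 0.1996 0.0095]
rotvec [-0.0001 -0.0004  0.0032]
```

To row units: 0.05 m is 0.8, 0.0115 m is 0.184.

Call:
shift_gripper(
  rows=[
    [[0.6,0.184,0.8,0,0,0,0],[0.6,0.184,0.8,0,0,0,0],[0.6,0.184,0.8,0,0,0,0],[0.6,0.184,0.8,0,0,0,0],[0.6,0,0,0,0,0,0]],
  ],
)

```text
time: 5.15
tool_pos: [0.4618, -0.3168, 0.1792]
tool_rot: [0.0, 0.972, -0.233, -0.0]
contact_force: [-0.3, 0.7, -0.2]
gripper_width: 0.6
grasp_force: 0.0
```

```bash
python3 - <<'E'
from h import *
todo([.463,-.3135,.17],down(-26.9))
K,t,M=cam("wrist");print(t,M.round(3).tolist())
im=grab_frame("wrist")[:,:,::-1];cv2.imwrite("pics/w0.png",im)
E
```

```text
pos [ 0.4618 -0.3168  0.1792] delta tool [-0.0004 -0.0035  0.0092]
rotvec [ 0.0004  0.0002 -0.0009]
[ 0.53662192 -0.35570131  0.32180231] [[-0.453, -0.843, -0.292], [-0.892, 0.428, 0.148], [0.0, 0.327, -0.945]]
```

View pics/w0.png

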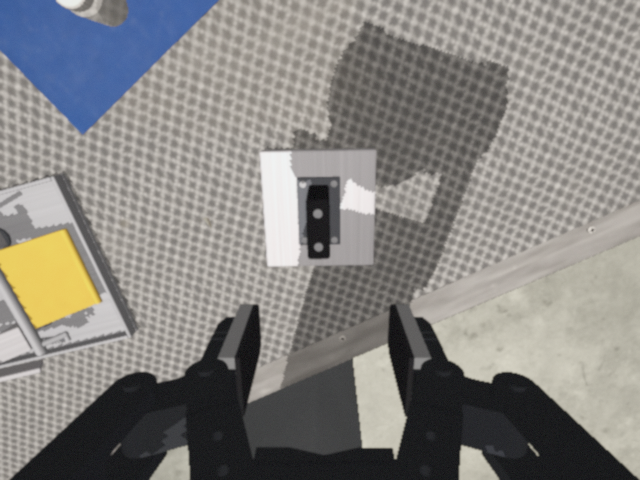

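Wrist view: plate corners are at about (261,152), (377,151), (374,265), (267,267), and the handle top spans (307–330, 197–259). The folded lip shows at left.

```bash
python3 - <<'E'
from h import *
w=np.array([onz("wrist",p,.012) for p in ((261,151.5),(377,150.5),(374,265),(267,267))]);c=w.mean(0);print(w.round(4).tolist(),c)
for i in range(4):
    d=w[(i+1)%4]-w[i];print(np.linalg.norm(d).round(4),np.degrees(np.arctan2(d[1],d[0])).round(1))
h=np.array([onz("wrist",p,.062) for p in ((307.5,198),(329,198),(330,258),(307.5,258))]);print(h.round(4).tolist(),h.mean(0))
p=(c+h.mean(0))/2; print(p); p[2]=.02; todo(p,down(-26.9))
E
```

```text
[[0.5259, -0.2941, 0.012], [0.4865, -0.3736, 0.012], [0.4011, -0.3322, 0.012], [0.4402, -0.2509, 0.012]] [ 0.46343155 -0.31270399  0.012     ]
0.0887 -116.4
0.0948 154.1
0.0902 64.3
0.0959 -26.8
[[0.4872, -0.3163, 0.062], [0.4807, -0.3291, 0.062], [0.4419, -0.3104, 0.062], [0.449, -0.2963, 0.062]] [ 0.46470377 -0.31300651  0.062     ]
[ 0.46406766 -0.31285525  0.037     ]
pos [ 0.4622 -0.3151  0.179 ] delta tool [ 0.0007 -0.0027  0.159 ]
rotvec [-0.0006  0.0007  0.0005]
```

To row units: 0.05 m is 0.8, 0.04 m is 0.64.

Call:
shift_gripper(
  rows=[
    [[0.6,0,-0.04,0.8,0,0,0],[0.6,0,0,0.8,0,0,0],[0.6,0,0,0.64,0,0,0],[0.6,0,0,0.304,0,0,0],[0.6,0,0,0,0,0,0]],
  ],
)

```text
time: 5.82
tool_pos: [0.4635, -0.3105, 0.0192]
tool_rot: [-0.001, 0.973, -0.231, -0.001]
contact_force: [0.2, 0.3, 0.7]
gripper_width: 0.603
grasp_force: 0.0
```

Call:
shift_gripper(
  rows=[
    [[0.1,0,0,0,0,0,0],[0.1,0,0,0,0,0,0],[0.1,0,0,0,0,0,0],[0.0,0,0,0,0,0,0],[0.0,0,0,0,0,0,0]],
  ],
)

```text
time: 6.45
tool_pos: [0.4652, -0.3133, 0.0227]
tool_rot: [0.001, 0.973, -0.232, 0.002]
contact_force: [-1.0, 0.7, 6.1]
gripper_width: 0.178
grasp_force: 60.1
```

```bash
python3 - <<'E'
from h import *
p,r=tool();print(p)
E
```

```text
[ 0.46521633 -0.31326818  0.02270276]
```

To row units: -0.06 m is -0.96, -0.05 m is -0.8.

Call:
shift_gripper(
  rows=[
    [[0,0,0,-0.32,0,0,0],[0,0,0,-0.8,0,0,0],[0,0,0,-0.96,0,0,0],[0,0,0,-0.48,0,0,0],[0,0,0,0,0,0,0]],
  ],
)

```text
time: 7.08
tool_pos: [0.4651, -0.3131, 0.1842]
tool_rot: [0.002, 0.973, -0.232, 0.003]
contact_force: [-0.5, 0.1, -4.4]
gripper_width: 0.175
grasp_force: 59.1
```

```bash
python3 - <<'E'
from h import *
todo(C0-.06*X+.08*Z,SL)
E
```

```text
pos [ 0.4651 -0.3131  0.1842] delta tool [-0.0354 -0.1502  0.0944]
rotvec [ 0.5231 -0.0745 -0.2529]
```

To row units: 0.1308 rad / 1.5708 = 0.0833.

Call:
shift_gripper(
  rows=[
    [[0,0,0,0,0.0833,-0.0118,-0.0402],[0,0,0,0,0.0833,-0.0118,-0.0402],[0,0,0,0,0.0833,-0.0118,-0.0402],[0,0,0,0,0.0833,-0.0118,-0.0402],[0,0,0,0,0,0,0]],
  ],
)

```text
time: 7.7
tool_pos: [0.4621, -0.3121, 0.1762]
tool_rot: [-0.261, 0.96, -0.103, 0.022]
contact_force: [0.4, 0.0, -4.5]
gripper_width: 0.179
grasp_force: 59.9
```

```bash
python3 - <<'E'
from h import *
todo(C0-.045*X+.06*Z,SL); print(manip.state()["joint_pos"].round(2), cr(tool()[0]).round(4))
E
```

```text
pos [ 0.4621 -0.3121  0.1762] delta tool [ 0.0088 -0.1037  0.1726]
rotvec [-0.0059  0.0089 -0.0087]
[-0.92  0.13  1.69  0.39  1.68  0.84] [-0.1496  0.0082  0.2321]
```

To row units: 0.034 m is 0.544, -0.021 m is -0.336, -0.009 rad / 1.5708 = -0.0057.

Call:
shift_gripper(
  rows=[
    [[0,0.0288,-0.336,0.544,0,0,0],[0,0.0288,-0.336,0.544,0,0,0],[0,0.0288,-0.336,0.544,0,0,0],[0,0.0288,-0.336,0.544,-0.0038,0.0057,-0.0057],[0,0.016,-0.336,0.512,0,0,0]],
  ],
)

```text
time: 8.32
tool_pos: [0.5068, -0.1399, 0.0861]
tool_rot: [-0.255, 0.962, -0.098, 0.028]
contact_force: [-0.5, -0.7, -4.0]
gripper_width: 0.179
grasp_force: 60.0
```

```bash
python3 - <<'E'
from h import *
manip.state()
im=grab_frame("side")[:,:,::-1]; cv2.imwrite("pics/s2.png",cv2.resize(im[150:370,260:460],None,fx=2.7,fy=2.7))
todo(C0-.045*X+.0227*Z-.001*Y,SL); print(cr(tool()[0]).round(4))
K,t,M=cam("wrist");im=grab_frame("wrist")[:,:,::-1];cv2.imwrite("pics/w2.png",im)
E
python3 - <<'E'
import cv2,numpy as np
a=cv2.imread("pics/s2.png");b=cv2.imread("pics/w2.png")
a=cv2.resize(a,(350,int(a.shape[0]*350/a.shape[1])));b=cv2.resize(b,(450,338))
c=np.zeros((400,800,3),np.uint8);c[:a.shape[0],:350]=a[:400];c[:338,350:]=b;cv2.imwrite("pics/m2.png",c)
E
```

```text
pos [ 0.5054 -0.1353  0.0836] delta tool [0.0034 0.0067 0.0382]
rotvec [-0.0007  0.0033  0.0052]
[-0.0383  0.0023  0.0609]
```

View pics/m2.png

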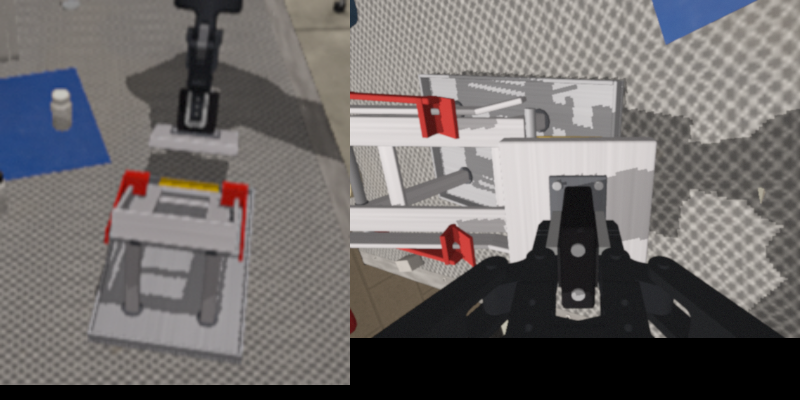

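Both views show the plate level with the slope, in front of the mouth and a few mm towards the robot. That agrees with the measured 3 mm offset, so I correct it and lower the plate.

To row units: 0.012 m is 0.192, 0.0034 m is 0.0544, 0.005 rad / 1.5708 = 0.0032.

Call:
shift_gripper(
  rows=[
    [[0,0.0544,0.064,0.16,0,0.0019,0.0032],[0,0,0,0.192,0,0,0],[0,0,0,0.144,0,0,0],[0,0,0,0.048,0,0,0],[0,0,0,0,0,0,0]],
  ],
)

```text
time: 9.05
tool_pos: [0.5138, -0.1299, 0.056]
tool_rot: [-0.256, 0.961, -0.101, 0.03]
contact_force: [0.2, -0.2, -3.0]
gripper_width: 0.179
grasp_force: 60.2
```

```bash
python3 - <<'E'
from h import *
todo(C0-.01*X+.0227*Z-.001*Y,SL); print(cr(tool()[0]).round(4))
E
```

```text
pos [ 0.5138 -0.1299  0.056 ] delta tool [-0.0038 -0.036   0.0107]
rotvec [ 0.0025 -0.0067  0.0006]
[-0.046  -0.0048  0.0335]
```

To row units: -0.01 m is -0.16, -0.008 m is -0.128, -0.006 rad / 1.5708 = -0.0038.

Call:
shift_gripper(
  rows=[
    [[0,-0.056,0,0.064,0.0013,-0.0038,0],[0,0,-0.128,0.032,0,0,0],[0,0,-0.16,0.016,0,0,0],[0,0,0,0,0,0,0],[0,0,0,0,0,0,0]],
  ],
)

```text
time: 9.68
tool_pos: [0.5146, -0.1103, 0.0593]
tool_rot: [-0.257, 0.961, -0.1, 0.028]
contact_force: [-0.8, -0.0, -4.1]
gripper_width: 0.181
grasp_force: 60.2
```

```bash
python3 - <<'E'
from h import *
todo(C0-.01*X+.0227*Z-.001*Y,SL); print(cr(tool()[0]).round(4)); print(manip.state()["contact_force"])
E
```

```text
pos [ 0.5146 -0.1103  0.0593] delta tool [-0.0005 -0.0176  0.004 ]
rotvec [ 0.001  -0.0011  0.0016]
[-0.0276 -0.0015  0.0267]
[-0.78638597 -0.01971805 -4.1406764 ]
```

Front edge is at about x = 17 mm and 4 mm above the runners. Next: ease down and on.

To row units: -0.006 m is -0.096, -0.004 m is -0.064.

Call:
shift_gripper(
  rows=[
    [[0,0,-0.096,0.016,0,0,0],[0,0,-0.096,0.016,0,0,0],[0,0,-0.064,0.016,0,0,0],[0,0,0,0.016,0,0,0],[0,0,0,0,0,0,0]],
  ],
)

```text
time: 10.3
tool_pos: [0.5175, -0.0947, 0.0635]
tool_rot: [-0.257, 0.961, -0.1, 0.027]
contact_force: [-0.4, -0.1, -3.5]
gripper_width: 0.174
grasp_force: 60.2
```

```bash
python3 - <<'E'
from h import *
todo(C0-.01*X+.0227*Z-.001*Y,SL); print(cr(tool()[0]).round(4)); print(SL.T@manip.state()["contact_force"])
E
```

```text
pos [ 0.5175 -0.0947  0.0635] delta tool [-0.0002 -0.0018 -0.0003]
rotvec [ 0.0006 -0.0006  0.001 ]
[-0.0118 -0.0012  0.0224]
[-0.34732043  1.91893051  2.93911257]
```

To row units: 0.001 m is 0.016.

Call:
shift_gripper(
  rows=[
    [[0,0,0,0.016,0,0,0],[0,0,0,0,0,0,0]],
  ],
)

```text
time: 10.55
tool_pos: [0.5178, -0.0947, 0.0631]
tool_rot: [-0.257, 0.961, -0.1, 0.027]
contact_force: [-2.7, -1.5, -1.1]
gripper_width: 0.177
grasp_force: 60.6
```

Call:
shift_gripper(
  rows=[
    [[0,0,0,0.016,0,0,0],[0,0,0,0,0,0,0]],
  ],
)

```text
time: 10.8
tool_pos: [0.5178, -0.0947, 0.063]
tool_rot: [-0.257, 0.961, -0.099, 0.027]
contact_force: [-6.7, -4.4, 4.6]
gripper_width: 0.178
grasp_force: 61.5
```

Call:
shift_gripper(
  rows=[
    [[0,0,0,0.016,0,0,0],[0,0,0,0,0,0,0]],
  ],
)

```text
time: 11.05
tool_pos: [0.5179, -0.0948, 0.0629]
tool_rot: [-0.257, 0.961, -0.099, 0.027]
contact_force: [-10.8, -6.7, 8.7]
gripper_width: 0.177
grasp_force: 62.4
```

```bash
python3 - <<'E'
from h import *
print(cr(tool()[0]).round(4)); print(SL.T@manip.state()["contact_force"],manip.state()["ft_torque"])
E
```

```text
[-0.0121 -0.0016  0.0219]
[ -9.19375757   3.25480121 -11.95475937] [-0.24735061  0.87604402  0.62281382]
```

The side load of −9 N along tool x means the plate rubs the −Y guide. I back off, shift towards +Y and lower again.

To row units: -0.003 m is -0.048, -0.0025 m is -0.04.

Call:
shift_gripper(
  rows=[
    [[0,0,0,-0.048,0,0,0],[0,-0.04,0,0,0,0,0],[0,0,0,0.016,0,0,0],[0,0,0,0.016,0,0,0],[0,0,0,0,0,0,0]],
  ],
)

```text
time: 11.68
tool_pos: [0.515, -0.0941, 0.063]
tool_rot: [-0.257, 0.961, -0.099, 0.027]
contact_force: [-9.0, -4.8, 7.1]
gripper_width: 0.178
grasp_force: 61.9
```

```bash
python3 - <<'E'
from h import *
print(cr(tool()[0]).round(4)); print(SL.T@manip.state()["contact_force"],manip.state()["ft_torque"])
E
```

```text
[-0.012   0.0014  0.0219]
[-7.77379206  2.0941132  -9.41799297] [-0.31849867  0.77856429  0.6123676 ]
```

Call:
shift_gripper(
  rows=[
    [[0,0,0,0.016,0,0,0],[0,0,0,0,0,0,0]],
  ],
)

```text
time: 11.92
tool_pos: [0.515, -0.0942, 0.0629]
tool_rot: [-0.257, 0.961, -0.099, 0.027]
contact_force: [-12.9, -8.2, 11.1]
gripper_width: 0.18
grasp_force: 62.7
```

```bash
python3 - <<'E'
from h import *
print(cr(tool()[0]).round(4)); print(SL.T@manip.state()["contact_force"],manip.state()["ft_torque"])
im=grab_frame("wrist")[:,:,::-1];cv2.imwrite("pics/w3.png",im)
E
```

```text
[-0.0121  0.0014  0.0219]
[-10.97972329   3.66589425 -14.96760345] [-0.1550756   1.12365565  0.86994034]
```

View pics/w3.png

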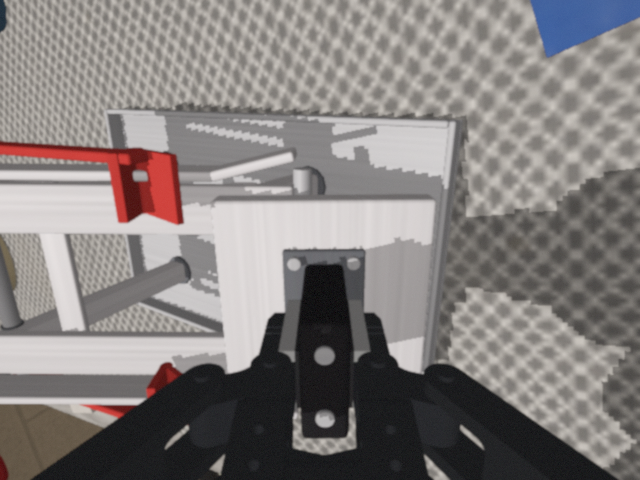

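The plate's far edge is at y≈198 px (corners (215,200) and (434,198)), and the far guide is at y≈178 px. I'll check the geometry by rays before pushing further.

```bash
python3 - <<'E'
from h import *
def onc(uv,z):
    t,d=ray("wrist",uv); s=(z-(t-C0)@Z)/(d@Z); return cr(t+s*d).round(4)*1000
for n,uv,z in (("plate FL",(215,200),.012),("plate FR",(434,198),.012),("plate left lower",(222,330),.012),
 ("runner far outer?",(60,183),0),("runner far inner",(60,233),0),("runner near inner",(60,336),0),("runner near outer",(60,374),0),("guide top",(60,170),.012),("guide top b",(205,178),.012),
 ("flare end",(294,155),.012),("nose far tip",(180,222),.0025),("nose near",(160,370),.024),("guide near",(60,402),.012)): print(n,onc(uv,z))
print((R.from_matrix(SL).inv()*tool()[1]).as_rotvec())
K,t,M=cam("wrist");print(cr(t))
E
```

```text
plate FL [ 30.2 -45.5  12. ]
plate FR [-55.8 -46.6  12. ]
plate left lower [32.2 13.2 12. ]
runner far outer? [ 97.6 -49.7  -0. ]
runner far inner [102.3 -27.7  -0. ]
runner near inner [113.4  24.2  -0. ]
runner near outer [118.1  46.1  -0. ]
guide top [ 88.5 -57.2  12. ]
guide top b [ 33.3 -54.2  12. ]
flare end [ -1.2 -63.1  12. ]
nose far tip [ 48.5 -33.6   2.5]
nose near [56.5 25.2 24. ]
guide near [112.   52.6  12. ]
[-0.00185853 -0.00110528 -0.00259283]
[-0.01224942 -0.08285073  0.16484155]
```

Rays put the cradle centre at about Y = −1.5 mm and the plate centre at about +2 mm. The side load is therefore friction from pressing, so I lighten the press, recentre by 3 mm and slide.

To row units: -0.005 m is -0.08, 0.003 m is 0.048.

Call:
shift_gripper(
  rows=[
    [[0,0,0,-0.056,0,0,0],[0,0.048,0,0,0,0,0],[0,0,0,0.008,0,0,0],[0,0,-0.08,0,0,0,0],[0,0,-0.08,0,0,0,0]],
  ],
)

```text
time: 12.6
tool_pos: [0.5198, -0.0858, 0.0685]
tool_rot: [-0.257, 0.961, -0.1, 0.027]
contact_force: [-0.1, -0.3, -3.1]
gripper_width: 0.179
grasp_force: 60.3
```

```bash
python3 - <<'E'
from h import *
print(cr(tool()[0]).round(4)); print(SL.T@manip.state()["contact_force"],manip.state()["ft_torque"])
E
```

```text
[-0.0014 -0.0016  0.0222]
[-0.03696586  1.76579286  2.52058198] [-0.60508063  0.17243684  0.04719209]
```

Call:
shift_gripper(
  rows=[
    [[0,0,-0.096,0,0,0,0],[0,0,-0.096,0,0,0,0],[0,0,-0.096,0,0,0,0],[0,0,-0.096,0,0,0,0],[0,0,0,0,0,0,0]],
  ],
)

```text
time: 13.22
tool_pos: [0.5242, -0.0666, 0.0807]
tool_rot: [-0.256, 0.961, -0.1, 0.028]
contact_force: [-0.5, 0.9, -4.7]
gripper_width: 0.182
grasp_force: 60.6
```

```bash
python3 - <<'E'
from h import *
print(cr(tool()[0]).round(4)); print(SL.T@manip.state()["contact_force"],manip.state()["ft_torque"])
E
```

```text
[ 0.0218 -0.0019  0.0229]
[-0.63947962  1.70941926  4.46467583] [-0.62458604  0.10036647 -0.02384593]
```

To row units: -0.016 m is -0.256.

Call:
shift_gripper(
  rows=[
    [[0,0,-0.256,0,0,0,0],[0,0,-0.256,0,0,0,0],[0,0,-0.256,0,0,0,0],[0,0,-0.256,0,0,0,0],[0,0,-0.256,0,0,0,0]],
  ],
)

```text
time: 13.85
tool_pos: [0.5386, 0.003, 0.1213]
tool_rot: [-0.257, 0.961, -0.099, 0.027]
contact_force: [0.5, -0.2, -4.5]
gripper_width: 0.181
grasp_force: 60.6
```

```bash
python3 - <<'E'
from h import *
print(cr(tool()[0]).round(4)); print(SL.T@manip.state()["contact_force"],manip.state()["ft_torque"])
E
```

```text
[ 0.1036 -0.0016  0.0225]
[0.49896778 2.29969282 3.84722141] [-0.65110896  0.1385782   0.00855318]
```

To row units: -0.005 m is -0.08, -0.004 m is -0.064.

Call:
shift_gripper(
  rows=[
    [[0,0,-0.08,0,0,0,0],[0,0,-0.064,0,0,0,0],[0,0,-0.048,0,0,0,0],[0,0,-0.032,0,0,0,0],[0,0,0,0,0,0,0]],
  ],
)

```text
time: 14.48
tool_pos: [0.541, 0.0135, 0.1276]
tool_rot: [-0.257, 0.961, -0.1, 0.027]
contact_force: [-0.1, 0.4, -2.8]
gripper_width: 0.186
grasp_force: 60.7
```

```bash
python3 - <<'E'
from h import *
print(cr(tool()[0]).round(4)); print(SL.T@manip.state()["contact_force"],manip.state()["ft_torque"])
im=grab_frame("wrist")[:,:,::-1];a=cv2.resize(im,(480,360))
s=cv2.resize(grab_frame("side")[200:360,295:425,::-1],(292,360));cv2.imwrite("pics/m4.png",np.hstack([a,s]))
E
```

```text
[ 0.1161 -0.0018  0.0226]
[-0.20594586  1.10427889  2.63249146] [-0.52487058  0.05261347  0.00394855]
```

View pics/m4.png

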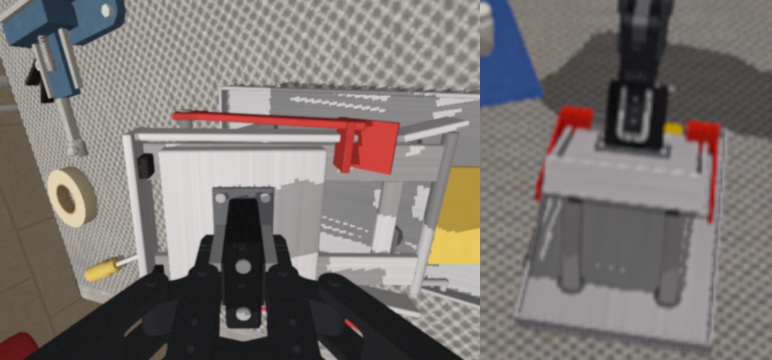

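The wrist view shows the catch nose at (345,150), dropped behind the plate's rear edge at (325,150), and the load is back to the plate's weight alone. Now I lower the plate onto the runners and ease it back onto the catch.

To row units: 0.002 m is 0.032, 0.0005 m is 0.008.

Call:
shift_gripper(
  rows=[
    [[0,0,0,0.008,0,0,0],[0,0,0,0.008,0,0,0],[0,0,0.032,0,0,0,0],[0,0,0.032,0,0,0,0],[0,0,0,0,0,0,0]],
  ],
)

```text
time: 15.2
tool_pos: [0.5408, 0.0104, 0.1251]
tool_rot: [-0.257, 0.961, -0.1, 0.028]
contact_force: [-0.6, -0.8, -0.3]
gripper_width: 0.181
grasp_force: 61.2
```

```bash
python3 - <<'E'
from h import *
print(cr(tool()[0]).round(4)); print(SL.T@manip.state()["contact_force"],manip.state()["ft_torque"])
E
```

```text
[ 0.1123 -0.0023  0.0219]
[-0.36687808  0.96916018 -0.17597096] [-0.44052315 -0.17402114 -0.07025734]
```

Call:
shift_gripper(
  rows=[
    [[0,0,0.016,0.0048,0,0,0],[0,0,0.016,0,0,0,0],[0,0,0,0,0,0,0]],
  ],
)

```text
time: 15.58
tool_pos: [0.5408, 0.0098, 0.1248]
tool_rot: [-0.258, 0.961, -0.1, 0.028]
contact_force: [1.2, 3.4, 4.8]
gripper_width: 0.176
grasp_force: 61.5
```

```bash
python3 - <<'E'
from h import *
print(cr(tool()[0]).round(4)); print(SL.T@manip.state()["contact_force"],manip.state()["ft_torque"])
E
```

```text
[ 0.1115 -0.0024  0.022 ]
[ 0.48039305 -5.50885709 -2.38978871] [ 0.55702666 -0.1710463  -0.15037945]
```

The catch takes 5.5 N up the slope and the plate sits on the runners. I relieve the load slightly and open slowly.

Careful with the scale: shifts go in shares of 62.5 mm and turns go in shares of pi/2 rad. That gives: -0.0005 m is -0.008.

Call:
shift_gripper(
  rows=[
    [[0,0,-0.008,0,0,0,0],[0.2,0,0,0,0,0,0],[0.25,0,0,0,0,0,0],[0.3,0,0,0,0,0,0],[0.4,0,0,0,0,0,0]],
  ],
)

```text
time: 16.2
tool_pos: [0.5397, 0.0095, 0.1231]
tool_rot: [-0.257, 0.961, -0.1, 0.027]
contact_force: [0.3, 0.2, -1.2]
gripper_width: 0.401
grasp_force: 0.0
```

Call:
shift_gripper(
  rows=[
    [[0.45,0,0,0,0,0,0],[0.45,0,0,-0.096,0,0,0],[0.45,0,0,-0.24,0,0,0],[0.45,0,0,-0.48,0,0,0],[0.45,0,0,-0.8,0,0,0]],
  ],
)

```text
time: 16.82
tool_pos: [0.5285, -0.0399, 0.2116]
tool_rot: [-0.257, 0.961, -0.1, 0.026]
contact_force: [1.4, -0.1, -0.0]
gripper_width: 0.452
grasp_force: 0.0
```

Call:
shift_gripper(
  rows=[
    [[0.45,0,0.32,-0.8,0,0,0],[0.45,0,0.8,-0.48,0,0,0],[0.45,0,0.8,-0.32,0,0,0],[0.45,0,0.8,0,0,0,0],[0.45,0,0,0,0,0,0]],
  ],
)

```text
time: 17.45
tool_pos: [0.4877, -0.2351, 0.2117]
tool_rot: [-0.258, 0.96, -0.102, 0.027]
contact_force: [-0.5, -0.5, 0.4]
gripper_width: 0.446
grasp_force: 0.0
```

```bash
python3 - <<'E'
from h import *
t=cv2.resize(grab_frame("top")[205:325,175:325,::-1],(450,360));s=cv2.resize(grab_frame("side")[170:360,235:425,::-1],(350,360));cv2.imwrite("pics/m5.png",np.hstack([t,s]))
E
```

```text
(no output)
```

View pics/m5.png

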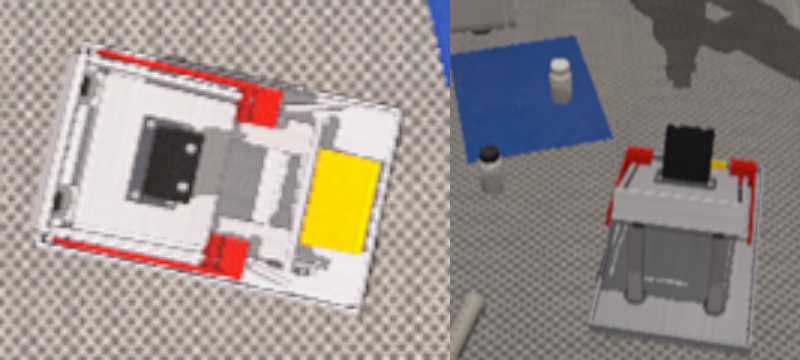

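The platform rests flat behind the dropped catch noses (at (262,107) and (228,255)). The lip is folded, the vials and tube are untouched, and the robot is clear.

```bash
python3 -c "
from plant import manip, order, grab_frame, camera_params
print(order.job_done())"
```

```text
the job is handed in; nothing more can be done
None
```

The job is handed in: the lip was folded first, and the platform is parked on the rack and held by the catch, with the gripper clear and the vials and tube left where they stood; the hand-in returned no verdict.

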